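# Lift the brass gauge bracket out of its bending die

## Robot

A 6-joint arm with a two-finger parallel gripper is mounted at the origin on the work surface. World frame = base frame: x ahead of the robot, y to its left, z up, the work surface at z = 0. Lengths are in m, angles in rad, forces in N, time in s.
With the tool pointing down it reaches from about 0.3 to 0.775 m from the base axis. Payload 14.6 kg.
Tool frame: the origin (TCP) lies on the centre line of the jaws, within the pads' length; the fingertips stand 25 mm ahead of it and the grasp point (between the pads) lies 6 mm ahead of it (ctrl.tip_reach is the distance from the TCP to the fingertips, in m); z points along the fingers, y is the line along which they close (so a half turn about z gives the same grasp; the last joint's range is limited). The gripper opens to 94 mm and grips with 3 to 60 N. Pads are 16 mm wide; open, the fingers measure 119 mm over their backs; the gripper's body (75 mm by 177 mm) begins 78 mm behind the grasp point.
Start: joints at [1.136, 0.3, 1.521, -0, 1.321, -0.067], TCP at [0.198, 0.513, 0.23] pointing down, gripper open.
Joint ranges: [-3.03, 3.03], [-0.79, 2.21], [0.23, 2.52], [-1.04, 4.18], [0, 3.07], [-2.55, 2.55]. Speed limits (rad/s): [2.22, 2.22, 2.57, 3.14, 3.14, 3.14].

## Interface

Orientations are given as [roll, pitch, yaw] about the fixed x, y, z axes, in that order (R = Rz(yaw) Ry(pitch) Rx(roll)).
In Python, from station import ctrl gives the robot as it stands. The module is installed in compiled form; this text tells all that it offers.
- The arm moves only by the tool apply_moves, never from a script. Its argument "deltas" is a list of rows, each a list of 7 numbers: the closure in counts, from 0 (fully open) to 255 (shut), then the shift along the world's x, y, z in cm, then the turn, a rotation vector about the world's x, y, z in rad. In form: [[jaw, tx, ty, tz, ax, ay, az], ...]. A call has 1 to 10 rows; each row shifts and turns the commanded pose from where the row before left it; what a row does not reach is not made up. A row lasts 1/10 s, in which the tool goes at most 50 mm and 8.59 degrees, less where a joint would pass 70% of its speed; a pose out of reach is approached as far as the arm can. A call with a gripper value outside its range is refused whole. The fingers move at their own pace and stop on an object; "grip_force" is the grip in N (left out, the last holds). Time passes only in rows, so rows that do not move let the fingers close. It gives the time, the measured TCP pose, the force, the opening and the grip force at its end, in the units of the state.
- ctrl.get_obs(): the state, without advancing time (a new reading comes with each control period).
- ctrl.camera(name): name is "scene" or "top"; returns a dict with "img" (384x512x3 uint8, red, green, blue), "K" (3x3 intrinsics, pixels), "k1" (the pictures are not rectified: a ray, as slopes to the right and down, at radius r is drawn at 1 + k1 r^2 times it, then the intrinsics apply), "pose" (4x4, takes a point from camera to world coordinates). Camera axes: x right, y up, looking along -z (the intrinsics and any distortion apply to the point x, -y, -z); pixel columns grow to the right and rows downward; lengths in m; the calibration is good to about 2 mm. A picture is of the moment at which its call begins. There is no depth.
- ctrl.hand_in(): hands the job in; it is judged then, once.
The state is a dict: "time_s": time; "qpos": joint angles; "joint_vel": joint speeds; "tau": joint torques, N m; "ee_pos": TCP position; "eef_rot": TCP orientation; "force": force on the tool from outside, world axes, zero at the start; "moment": the same for the moment, N m; "grip_width": finger opening in m; "grip_force": force on a finger pad.
Only numpy, scipy, OpenCV 4.12 (cv2) and the standard library are available. Lean on these libraries where they do the work, as an engineer would, in place of code of your own. Each camera call takes 0.05 s, during which the arm holds its last target. There are 200 camera calls.

## Task

Two small open bending dies on the gauge bench each hold a freshly pressed U-shaped gauge bracket. Lift the brass one out of its die and stand it, base down as it sits in the die, on the middle of the granite inspection plate: set it down rather than drop it, then let go. Leave the steel bracket in its die.

Things in the scene. Friction and masses are not known exactly. Their poses are not given: they have to be found in the camera images.
- brass_bracket_center (a point): Brass-yellow loose U bracket, 0.22 kg: base 40 (x) by 50 (y) by 4; two upright legs 4 thick, 50 wide, to 52 above its underside, at the x ends: 40 over their outer faces, where it is gripped (fingers closing along x). Point: its centre, 26 above the underside; z up. It sits base down in a die pocket 14 deep, 3 mm play each side: the legs stand 38 proud, the point 12 above the die's flat top
- steel_bracket_center (a point): Silver-grey steel bracket of the same shape and size, loose in the pocket of the other, identical die; to be left alone. Point: its centre, axes as for the brass one
- die_a: Fixed die holding the brass bracket: dark steel base 120 (x) by 110 (y), blue rim, flat top 30 above the bench; open pocket 46 (x) by 56 (y), floor 16 above the bench. Origin: centre of its underside, z up. An identical die holds the steel bracket; dies and plate may be in any of three places: left, middle, right
- plate_top (a point): Centre of the upper face of the fixed granite inspection plate: a plain dark grey granite block, square, 130 by 130 mm and 40 mm high, clear on top; axes along its edges, z up
Mind the look-alikes: they are no part of the job. Leave any blue or purple look-alike of the part that bears brass_bracket_center alone.

How it is judged:
By the outcome, as a careful person would: the job done as asked, in the order asked, and still so for the second after the job is handed in, with the robot touching nothing.
It also fails if it takes over 40 s, if anything falls off the work surface, if the arm or the gripper's body presses on something with over 40 N, if the wrist force passes 120 N, or if a joint passes its speed limit or range.

## Working session

There is one attempt and no reset: what is moved stays moved. The work goes in short steps, Python scripts to look and compute and a tool call to move; the robot and the scene stay as the last step left them, time stands still between calls to the robot, and variables do not carry over. Pictures are saved under pics/ and viewed, at most 10 in all, crops included, and the job is handed in when it is done.

Besides the shell and the picture viewer there is one more tool, called after "Call:" as name(argument=value, ...) on one line, values as JSON. apply_moves: Moves the arm, as the interface text tells. Its arguments: {"type":"object","properties":{"deltas":{"type":"array"},"grip_force":{"type":"number"}},"required":["deltas"]}

```bash
mkdir -p pics
cat > h.py <<'E'
import numpy as np, cv2
from station import ctrl
def ray(c,u,v):
    K=np.array(c["K"]);xd=(u-K[0,2])/K[0,0];yd=(v-K[1,2])/K[1,1]
    x,y=xd,yd
    for _ in range(20):
        s=1+c["k1"]*(x*x+y*y);x,y=xd/s,yd/s
    P=np.array(c["pose"]);return P[:3,3],P[:3,:3]@np.array([x,-y,-1.])
def onz(c,u,v,z):
    o,d=ray(c,u,v);return o+d*(z-o[2])/d[2]
def tri(c1,p1,c2,p2):
    o1,d1=ray(c1,*p1);o2,d2=ray(c2,*p2)
    s=np.linalg.lstsq(np.c_[d1,-d2],o2-o1,rcond=None)[0]
    a,b=o1+d1*s[0],o2+d2*s[1];return (a+b)/2,np.linalg.norm(a-b)
E
python3 - <<'E'
from h import *
for n in("scene","top"):
    c=ctrl.camera(n);cv2.imwrite(f"pics/{n}0.png",cv2.resize(c["img"][:,:,::-1],(784,588),interpolation=cv2.INTER_CUBIC) if 0 else c["img"][:,:,::-1])
    np.save(f"{n}0.npy",c,allow_pickle=True);print(n,c["k1"],np.round(c["K"],1).tolist(),np.round(c["pose"],3).tolist())
print(ctrl.get_obs())
E
```

```text
scene -0.16810725912003138 [[465.1, 0.0, 256.6], [0.0, 465.1, 190.0], [0.0, 0.0, 1.0]] [[0.889, -0.291, 0.352, 0.831], [0.457, 0.594, -0.662, -0.707], [-0.016, 0.75, 0.661, 0.719], [0.0, 0.0, 0.0, 1.0]]
top -0.11843385446354046 [[367.8, 0.0, 258.1], [0.0, 367.8, 194.6], [0.0, 0.0, 1.0]] [[0.03, 0.997, -0.077, 0.372], [-1.0, 0.03, -0.004, -0.042], [-0.002, 0.077, 0.997, 0.98], [0.0, 0.0, 0.0, 1.0]]
{'time_s': 0.1, 'qpos': array([ 1.13640206e+00,  3.00391928e-01,  1.52150042e+00,  2.35759642e-05,
        1.32070125e+00, -6.66169750e-02]), 'joint_vel': array([-0.00064269, -0.00131684, -0.00123773, -0.00116349,  0.00120841,
       -0.00092562]), 'tau': array([-6.76670334e-04, -5.32643402e+01, -3.53287017e+01,  7.08648423e-02,
        2.34409561e-02, -4.25593828e-05]), 'ee_pos': array([0.19766883, 0.51303393, 0.22996387]), 'eef_rot': array([-3.14059544e+00, -8.94168857e-05,  2.77380948e+00]), 'force': array([-0.18803015, -0.05785668, -0.02609677]), 'moment': array([-0.01756293, -0.00506833, -0.02058824]), 'grip_force': 0.0, 'grip_width': 0.09394008069049718}
```

View pics/scene0.png

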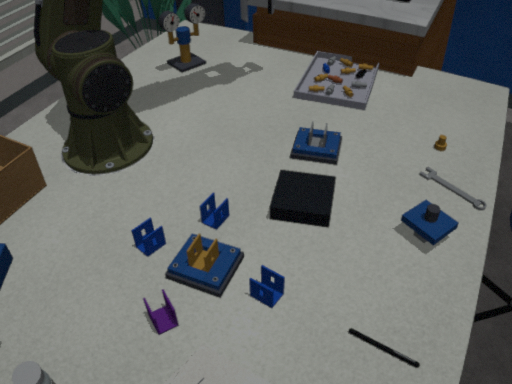

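View pics/top0.png

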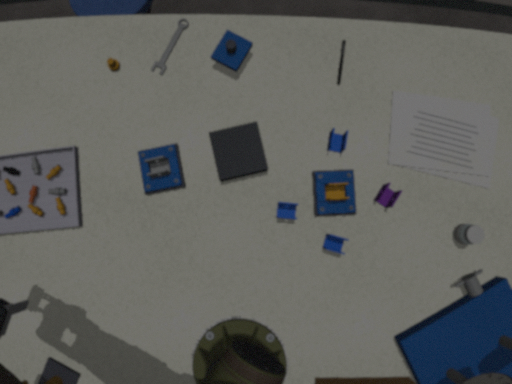

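The scene view shows the brass bracket in its die at about (204,255), the plate at (304,197) and the steel bracket at (317,138). In the top view they are at (335,192), (238,152) and (160,167). The blue and purple look-alikes stand around the brass die. Next I'll enlarge these areas for corners.

Run:
```python
from h import *
S=np.load("scene0.npy",allow_pickle=True).item();T=np.load("top0.npy",allow_pickle=True).item()
def crop(c,u,v,w,h,k): return cv2.convertScaleAbs(cv2.resize(c["img"][v:v+h,u:u+w,::-1],None,fx=k,fy=k,interpolation=cv2.INTER_CUBIC),alpha=1.6)
cv2.imwrite("pics/crop.png",np.hstack([crop(S,160,225,90,75,4.4),crop(T,305,160,60,50,6.6)]))
def mask(c,lo,hi,box):
    h=cv2.cvtColor(c["img"],cv2.COLOR_RGB2HSV);m=cv2.inRange(h,lo,hi);z=np.zeros_like(m);u,v,w,hh=box;z[v:v+hh,u:u+w]=m[v:v+hh,u:u+w];return z
def big(m): return max(cv2.findContours(m,0,2)[0],key=cv2.contourArea)
def quad(c,m,z):
    q=cv2.approxPolyDP(cv2.convexHull(big(m)),6,True)[:,0];p=np.array([onz(c,*x,z)[:2] for x in q])
    r=cv2.minAreaRect(np.array([onz(c,*x,z)[:2] for x in big(m)[:,0]],np.float32)*1000);print(q.tolist(),p.round(3).tolist(),np.round(r[0]+r[1]+(r[2],),1))
print("plate");
for c,b,z in((T,(200,115,75,75),.04),(S,(265,165,80,65),.04)): quad(c,mask(c,(0,0,0),(179,255,85),b),z)
print("die")
for c,b in((T,(305,160,60,65)),(S,(162,228,88,72))):
    m=mask(c,(95,120,40),(125,255,255),b); quad(c,m,.03)
print("brass")
for c,b in((T,(305,160,60,65)),(S,(162,228,88,72))):
    m=mask(c,(10,120,60),(32,255,255),b); quad(c,m,.068)
```

```text
plate
[[256, 122], [266, 173], [221, 183], [209, 132]] [[0.635, -0.026], [0.501, -0.056], [0.472, 0.059], [0.605, 0.096]] [552.9  16.9 142.2 130.4  14.9]
[[280, 170], [335, 177], [328, 226], [269, 217]] [[0.486, 0.059], [0.609, 0.091], [0.65, -0.062], [0.531, -0.091]] [567.4  -1.7 129.3 164.1  14.9]
die
[[351, 171], [354, 211], [318, 213], [315, 173]] [[0.515, -0.279], [0.41, -0.288], [0.402, -0.194], [0.506, -0.184]] [ 458.1 -236.2  109.9   98.9    4.4]
[[239, 249], [218, 289], [168, 271], [192, 234]] [[0.513, -0.189], [0.525, -0.291], [0.419, -0.298], [0.407, -0.196]] [ 466.2 -243.6  112.5  105.6    4. ]
brass
[[345, 184], [346, 198], [326, 198], [329, 184]] [[0.476, -0.255], [0.441, -0.258], [0.439, -0.207], [0.474, -0.214]] [ 456.3 -231.    40.    50.6    5.1]
[[198, 235], [216, 239], [208, 270], [189, 263]] [[0.443, -0.221], [0.479, -0.215], [0.505, -0.286], [0.465, -0.288]] [ 473.5 -253.4   58.    75.8    6.5]
```

View pics/crop.png

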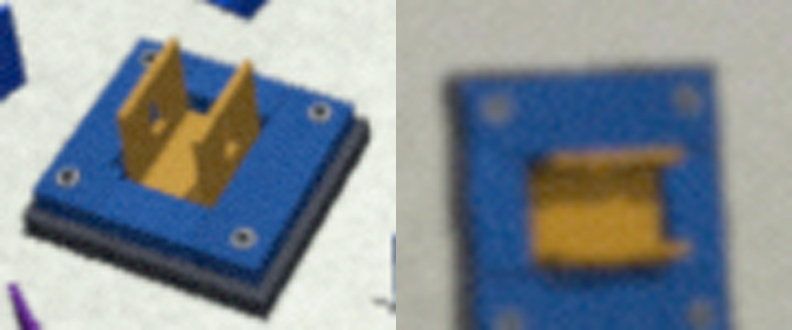

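The crops show both brass legs. The +x leg is on the right in the scene crop and on top in the top crop, and the leg top ends are readable. I'll triangulate those and the plate corners.

Run:
```python
from h import *
S=np.load("scene0.npy",allow_pickle=True).item();T=np.load("top0.npy",allow_pickle=True).item()
def crop(c,u,v,w,h,k): return cv2.convertScaleAbs(cv2.resize(c["img"][v:v+h,u:u+w,::-1],None,fx=k,fy=k,interpolation=cv2.INTER_CUBIC),alpha=3.0)
cv2.imwrite("pics/crop2.png",np.hstack([crop(S,262,162,80,70,5),crop(T,200,116,76,70,5)]))
s=lambda x,y:(160+x/4.4-.5+.1,225+y/4.4-.4)
t=lambda x,y:(305+(x-396)/6.6-.4,160+y/6.6-.4)
for n,a,b in(("A-y",s(122,112),t(690,250)),("B-y",s(198,145),t(687,155)),("A+y",s(175,42),t(550,262)),("B+y",s(250,65),t(550,155))):
    p,g=tri(S,a,T,b);print(n,p.round(4),round(g,4),onz(S,*a,.068).round(4),onz(T,*b,.068).round(4))
print("die top corners")
for a,b in((s(140,42),t(455,73)),(s(352,103),t(712,68)[0:0] or t(455,73))): pass
for n,a,b in(("+x+y",s(356,104),t(455,73)),("+x-y",s(265,285),t(714,68))):
    p,g=tri(S,a,T,b);print(n,p.round(4),round(g,4))
p,g=tri(S,(335,177),T,(209,132));print("plate+x+y",p.round(4),g)
```

```text
A-y [ 0.4438 -0.2642  0.0685] 0.0042 [ 0.4454 -0.2627  0.068 ] [ 0.4422 -0.2656  0.068 ]
B-y [ 0.4806 -0.2633  0.0655] 0.0047 [ 0.4839 -0.2637  0.068 ] [ 0.4784 -0.264   0.068 ]
A+y [ 0.4377 -0.2128  0.0599] 0.0028 [ 0.4438 -0.2181  0.068 ] [ 0.436  -0.2121  0.068 ]
B+y [ 0.4775 -0.212   0.0637] 0.0008 [ 0.4802 -0.2151  0.068 ] [ 0.4767 -0.2115  0.068 ]
die top corners
+x+y [ 0.5127 -0.1813  0.025 ] 0.0013
+x-y [ 0.5217 -0.2851  0.0196] 0.0053
plate+x+y [0.6068 0.0968 0.0346] 0.0014132758326922147
```

View pics/crop2.png

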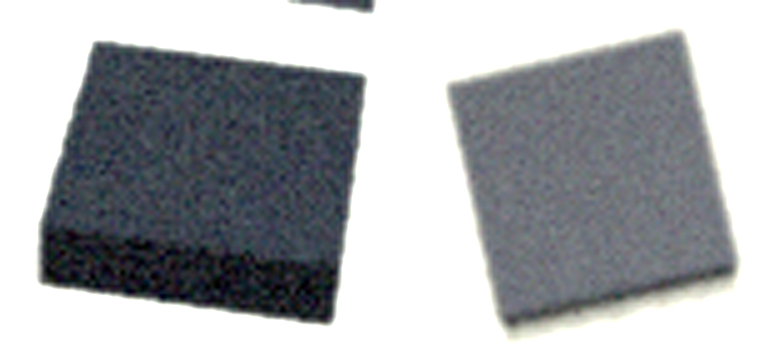

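The plate's top corners are clear in both views: scene crop (97,43), (363,76), (335,262), (45,230), and top crop (450,85), (683,33), (735,262), (503,315). The bracket centre is at about (0.461,-0.239), its leg tops near z = 0.066 (the text gives 0.068) and its yaw about 5°. I'll move above it at a safe height and triangulate the plate afterwards.

Call:
apply_moves(deltas=[[0,1.3,-3.8,0,0,0,-0.056],[0,1.3,-3.8,0,0,0,-0.056],[0,1.3,-3.8,0,0,0,-0.056],[0,1.3,-3.8,0,0,0,-0.056],[0,1.3,-3.8,0,0,0,-0.056],[0,1.3,-3.8,0,0,0,-0.056],[0,1.3,-3.8,0,0,0,-0.056],[0,1.3,-3.8,0,0,0,-0.056],[0,1.3,-3.8,0,0,0,-0.056],[0,1.3,-3.8,0,0,0,-0.056]], grip_force=25)

```text
time_s: 1.1
ee_pos: [0.3278, 0.1316, 0.2304]
eef_rot: [3.141, 0.0, 2.212]
force: [0.7, 1.0, 0.4]
grip_width: 0.094
grip_force: 0.0
```

Call:
apply_moves(deltas=[[0,1.3,-3.8,0,0,0,-0.056],[0,1.3,-3.8,0,0,0,-0.056],[0,1.3,-3.8,0,0,0,-0.056],[0,1.3,-3.8,0,0,0,-0.056],[0,1.3,-3.8,0,0,0,-0.056],[0,1.3,-3.8,0,0,0,-0.056],[0,1.3,-3.8,0,0,0,-0.056],[0,1.3,-3.8,0,0,0,-0.056],[0,1.3,-3.0,0,0,0,-0.056],[0,0,0,0,0,0,0]])

```text
time_s: 2.1
ee_pos: [0.4452, -0.2035, 0.2296]
eef_rot: [-3.141, -0.0, 1.705]
force: [-0.5, 0.8, 0.5]
grip_width: 0.0942
grip_force: 0.0
```

Run:
```python
from h import *
S=np.load("scene0.npy",allow_pickle=True).item();T=np.load("top0.npy",allow_pickle=True).item()
s=[(97,43),(363,76),(335,262),(45,230)];t=[(503,315),(450,85),(683,33),(735,262)]
L=[]
for a,b in zip(s,t):
    a=(262+a[0]/5-.4,162+a[1]/5-.4);b=(200+(b[0]-400)/5-.4,116+b[1]/5-.4)
    p,g=tri(S,a,T,b);L.append(p);print(p.round(4),round(g,4),onz(S,*a,.04).round(4),onz(T,*b,.04).round(4))
print(np.mean(L,0));L=np.array(L);print([np.linalg.norm(L[i]-L[i-1]).round(4) for i in range(4)],np.degrees(np.arctan2(*(L[1]-L[0])[1::-1])),np.degrees(np.arctan2(*(L[2]-L[3])[1::-1])))
o=ctrl.get_obs();print(o["ee_pos"],o["eef_rot"],np.degrees(o["eef_rot"][2])-90)
```

```text
[0.4849 0.0626 0.0359] 0.003 [0.4881 0.059  0.04  ] [0.4831 0.0613 0.04  ]
[0.6051 0.0951 0.0358] 0.0018 [0.6072 0.0909 0.04  ] [0.6032 0.094  0.04  ]
[ 0.6365 -0.0261  0.0365] 0.0025 [ 0.6384 -0.0287  0.04  ] [ 0.6343 -0.0268  0.04  ]
[ 0.5164 -0.0569  0.0312] 0.0022 [ 0.5213 -0.0646  0.04  ] [ 0.5141 -0.0573  0.04  ]
[0.56070561 0.01866379 0.03484785]
[np.float64(0.1237), np.float64(0.1246), np.float64(0.1252), np.float64(0.1241)] 15.13548671184878 14.37944995020653
[ 0.44517651 -0.20346022  0.22964099] [-3.14060436e+00 -3.92703994e-04  1.70524717e+00] 7.703465787189714
```

The plate top centre comes to (0.561,0.016), with yaw about 14.5°. Its sides measure 124–125 mm, and the height of 0.035–0.04 agrees within the calibration. Next I'll centre over the bracket and descend partway.

Call:
apply_moves(deltas=[[0,0.8,-1.8,-1.5,0,0,-0.023],[0,0.8,-1.8,-1.5,0,0,-0.023],[0,0,0,-3,0,0,0],[0,0,0,-3,0,0,0],[0,0,0,-2,0,0,0],[0,0,0,0,0,0,0],[0,0,0,0,0,0,0]])

```text
time_s: 2.8
ee_pos: [0.4609, -0.2364, 0.1211]
eef_rot: [-3.142, -0.0, 1.665]
force: [-0.5, 0.1, 0.4]
grip_width: 0.0943
grip_force: 0.0
```

Run:
```python
from h import *
o=ctrl.get_obs();print(o["ee_pos"],o["eef_rot"],np.degrees(o["eef_rot"][2])-90)
S=ctrl.camera("scene");T=ctrl.camera("top")
np.save("scene1.npy",S);np.save("top1.npy",T)
def crop(c,u,v,w,h,k): return cv2.convertScaleAbs(cv2.resize(c["img"][v:v+h,u:u+w,::-1],None,fx=k,fy=k,interpolation=cv2.INTER_CUBIC),alpha=1.8)
cv2.imwrite("pics/hov.png",np.hstack([crop(S,150,180,100,120,4),crop(T,290,140,100,120,4)]))
```

```text
[ 0.46086707 -0.2364372   0.12108873] [-3.14158287e+00 -3.21015870e-05  1.66454047e+00] 5.371143501189962
```

View pics/hov.png

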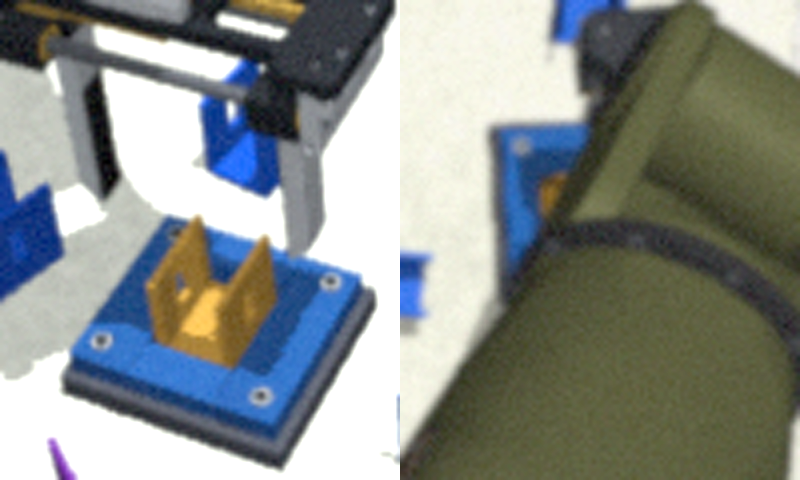

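The scene crop shows the open fingers astride the bracket, with their inner front tip corners at about (103,200) and (288,242) in the crop. The arm hides the bracket in the top view. I'll check the finger midpoint against the bracket in this same view.

Run:
```python
from h import *
S=np.load("scene1.npy",allow_pickle=True).item()
f=lambda x,y,z:onz(S,150+x/4-.4,180+y/4-.4,z)
a,b=f(103,200,.0961),f(288,242,.0961);print(a,b,(a+b)/2,np.linalg.norm(a-b))
p=[f(150,282,.068),f(197,217,.068),f(224,310,.068),f(267,238,.068)];print(np.round(p,4),np.mean(p,0))
```

```text
[ 0.41388774 -0.24968039  0.0961    ] [ 0.50465627 -0.23364371  0.0961    ] [ 0.45927201 -0.24166205  0.0961    ] 0.09217429684605226
[[ 0.445  -0.263   0.068 ]
 [ 0.4424 -0.2179  0.068 ]
 [ 0.4849 -0.2619  0.068 ]
 [ 0.4797 -0.2145  0.068 ]] [ 0.46303216 -0.23934903  0.068     ]
```

Seen in the same view, the fingers should shift about 2 mm in +x and 4 mm in -y. I'll do that, descend, then close.

Call:
apply_moves(deltas=[[0,0.2,-0.4,-1.8,0,0,0],[0,0,0,-2,0,0,0],[0,0,0,-2,0,0,0],[0,0,0,0,0,0,0],[0,0,0,0,0,0,0],[60,0,0,0,0,0,0],[90,0,0,0,0,0,0],[105,0,0,0,0,0,0],[115,0,0,0,0,0,0],[125,0,0,0,0,0,0]], grip_force=15)

```text
time_s: 3.9
ee_pos: [0.4628, -0.2408, 0.0626]
eef_rot: [3.141, 0.0, 1.664]
force: [-0.7, 0.4, -0.0]
grip_width: 0.0578
grip_force: 0.0
```

Call:
apply_moves(deltas=[[135,0,0,0,0,0,0],[145,0,0,0,0,0,0],[155,0,0,0,0,0,0],[165,0,0,0,0,0,0],[175,0,0,0,0,0,0],[200,0,0,0,0,0,0],[200,0,0,0,0,0,0],[200,0,0,0,0,0,0]])

```text
time_s: 4.7
ee_pos: [0.4627, -0.2408, 0.0624]
eef_rot: [-3.141, -0.0, 1.664]
force: [-1.8, -0.7, 1.2]
grip_width: 0.0395
grip_force: 15.0
```

The opening is 39.5 mm and the grip is 15 N, so it's well seated with little side force. I'll raise the grip to 25 N and lift.

Call:
apply_moves(deltas=[[220,0,0,0,0,0,0],[220,0,0,0,0,0,0],[220,0,0,0.5,0,0,0],[220,0,0,1,0,0,0],[220,0,0,1.5,0,0,0],[220,0,0,2,0,0,0],[220,0,0,2,0,0,0],[220,0,0,2,0,0,0],[220,0,0,1,0,0,0],[220,0,0,0,0,0,0]], grip_force=25)

```text
time_s: 5.7
ee_pos: [0.4632, -0.241, 0.1639]
eef_rot: [3.14, 0.001, 1.664]
force: [0.2, -0.2, -2.2]
grip_width: 0.0397
grip_force: 25.0
```

Run:
```python
from h import *
o=ctrl.get_obs();print(o["ee_pos"],o["force"],o["grip_width"],o["grip_force"])
S=ctrl.camera("scene");np.save("scene2.npy",S)
cv2.imwrite("pics/lift.png",cv2.convertScaleAbs(cv2.resize(S["img"][130:300,120:280,::-1],None,fx=3.5,fy=3.5,interpolation=cv2.INTER_CUBIC),alpha=1.6))
```

```text
[ 0.46322453 -0.24100571  0.16387966] [ 0.18479811 -0.23093325 -2.17626828] 0.03967673692060736 24.995462000370026
```

View pics/lift.png

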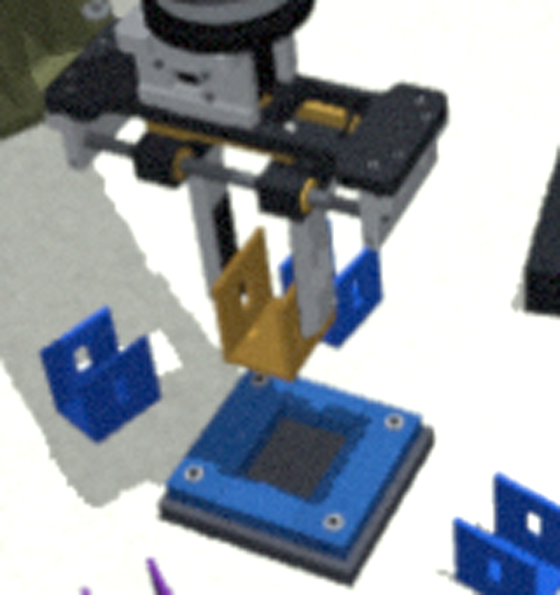

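The bracket is lifted upright, hanging level between the fingers, and the die pocket is empty. The 2.2 N load matches its weight. I'll move over the plate.

Call:
apply_moves(deltas=[[220,1.1,2.8,0,0,0,0.018],[220,1.1,2.8,0,0,0,0.018],[220,1.1,2.8,0,0,0,0.018],[220,1.1,2.8,0,0,0,0.018],[220,1.1,2.8,0,0,0,0.018],[220,1.1,2.8,0,0,0,0.018],[220,1.1,2.8,0,0,0,0.018],[220,1.1,2.8,0,0,0,0.018],[220,1.1,2.8,0,0,0,0.018],[220,0,0.4,0,0,0,0]])

```text
time_s: 6.75
ee_pos: [0.5619, 0.0177, 0.161]
eef_rot: [-3.14, -0.001, 1.829]
force: [0.4, -1.0, -2.8]
grip_width: 0.0399
grip_force: 25.0
```

Call:
apply_moves(deltas=[[220,0,0,-1.5,0,0,0],[220,0,0,-2,0,0,0],[220,0,0,-1.5,0,0,0],[220,0,0,-1,0,0,0],[220,0,0,0,0,0,0],[220,0,0,0,0,0,0]])

```text
time_s: 7.35
ee_pos: [0.5618, 0.0149, 0.1027]
eef_rot: [-3.142, 0.0, 1.825]
force: [1.0, 0.7, -2.8]
grip_width: 0.0396
grip_force: 25.0
```

Run:
```python
from h import *
o=ctrl.get_obs();print(o["ee_pos"],np.degrees(o["eef_rot"]),o["force"])
S=ctrl.camera("scene");np.save("scene3.npy",S)
cv2.imwrite("pics/over.png",cv2.convertScaleAbs(cv2.resize(S["img"][130:240,250:360,::-1],None,fx=5,fy=5,interpolation=cv2.INTER_CUBIC),alpha=2.2))
```

```text
[0.5618077  0.01494274 0.10265619] [-1.79998410e+02  2.97686318e-03  1.04593182e+02] [ 0.96827785  0.72908447 -2.83627909]
```

View pics/over.png

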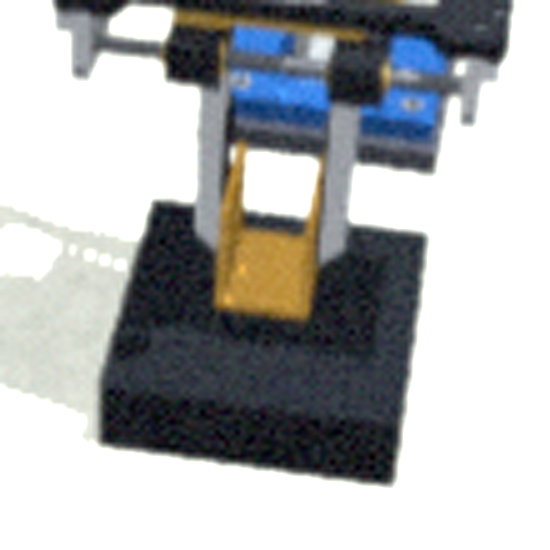

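The bracket hangs over the plate with its front bottom edge running from (215,310) to (305,322) in the crop. I'll compare it with the plate centre in the same view.

Run:
```python
from h import *
S=np.load("scene3.npy",allow_pickle=True).item()
f=lambda x,y,z:onz(S,250+x/5-.4,130+y/5-.4,z)
a,b=f(215,309,.0563),f(307,322,.0563);y=np.radians(14.6)
print(a,b,np.linalg.norm(a-b),np.degrees(np.arctan2(*(b-a)[1::-1])),(a+b)/2+.025*np.array([-np.sin(y),np.cos(y),0]))
P=[f(155,203,.04),f(427,236,.04),f(395,425,.04),f(102,388,.04)];print(np.round(P,4),np.mean(P,0))
```

```text
[ 0.54906854 -0.01391029  0.0563    ] [ 0.5876864  -0.00425748  0.0563    ] 0.03980598011844005 14.033928593183724 [0.56207574 0.01510884 0.0563    ]
[[ 0.4872  0.0586  0.04  ]
 [ 0.6088  0.0917  0.04  ]
 [ 0.6391 -0.0304  0.04  ]
 [ 0.5196 -0.064   0.04  ]] [0.56368624 0.01398214 0.04      ]
```

The bracket is within 2 mm of centre. I'll trim that and lower slowly.

Call:
apply_moves(deltas=[[220,0.1,-0.1,-0.5,0,0,0],[220,0,0,-0.4,0,0,0],[220,0,0,-0.3,0,0,0],[220,0,0,-0.1,0,0,0],[220,0,0,-0.1,0,0,0],[220,0,0,0,0,0,0],[220,0,0,0,0,0,0]])

```text
time_s: 8.1
ee_pos: [0.5628, 0.0142, 0.0885]
eef_rot: [3.141, 0.0, 1.826]
force: [-0.6, -0.2, -2.8]
grip_width: 0.04
grip_force: 25.0
```

Call:
apply_moves(deltas=[[220,0,0,-0.05,0,0,0],[220,0,0,-0.05,0,0,0],[220,0,0,-0.05,0,0,0],[220,0,0,0,0,0,0],[220,0,0,0,0,0,0]])

```text
time_s: 8.6
ee_pos: [0.5628, 0.0142, 0.0869]
eef_rot: [-3.142, -0.0, 1.826]
force: [0.1, 0.2, -3.3]
grip_width: 0.0397
grip_force: 25.0
```

Call:
apply_moves(deltas=[[220,0,0,-0.05,0,0,0],[220,0,0,0,0,0,0],[220,0,0,0,0,0,0]])

```text
time_s: 8.9
ee_pos: [0.5627, 0.0142, 0.0864]
eef_rot: [-3.142, -0.0, 1.826]
force: [-0.1, 0.1, -3.4]
grip_width: 0.0398
grip_force: 25.0
```

Call:
apply_moves(deltas=[[220,0,0,-0.05,0,0,0],[220,0,0,0,0,0,0],[220,0,0,0,0,0,0]])

```text
time_s: 9.2
ee_pos: [0.5628, 0.0142, 0.0864]
eef_rot: [3.141, 0.0, 1.826]
force: [-3.8, -0.5, 5.9]
grip_width: 0.0397
grip_force: 25.0
```

The force went from -3.4 to +5.9 N with z stopped at 0.0864, so the bracket is on the plate. I'll release gently and withdraw upward.

Call:
apply_moves(deltas=[[150,0,0,0,0,0,0],[130,0,0,0,0,0,0],[110,0,0,0,0,0,0],[80,0,0,0,0,0,0],[40,0,0,0,0,0,0],[0,0,0,0,0,0,0],[0,0,0,0,0,0,0],[0,0,0,0,0,0,0]], grip_force=5)

```text
time_s: 10.0
ee_pos: [0.5628, 0.0142, 0.0859]
eef_rot: [-3.142, -0.0, 1.826]
force: [0.4, -0.7, 0.9]
grip_width: 0.0901
grip_force: 0.0
```

Call:
apply_moves(deltas=[[0,0,0,1,0,0,0],[0,0,0,2,0,0,0],[0,0,0,3,0,0,0],[0,0,0,3,0,0,0],[0,0,0,3,0,0,0],[0,0,0,3,0,0,0],[0,0,0,0,0,0,0],[0,0,0,0,0,0,0]])

```text
time_s: 10.8
ee_pos: [0.5627, 0.0142, 0.2366]
eef_rot: [3.14, 0.0, 1.826]
force: [-0.2, -0.1, -0.1]
grip_width: 0.094
grip_force: 0.0
```

Run:
```python
from h import *
S=ctrl.camera("scene")
cv2.imwrite("pics/end.png",cv2.convertScaleAbs(cv2.resize(S["img"][100:300,150:370,::-1],None,fx=2.9,fy=2.9,interpolation=cv2.INTER_CUBIC),alpha=1.8))
```

```text
(no output)
```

View pics/end.png

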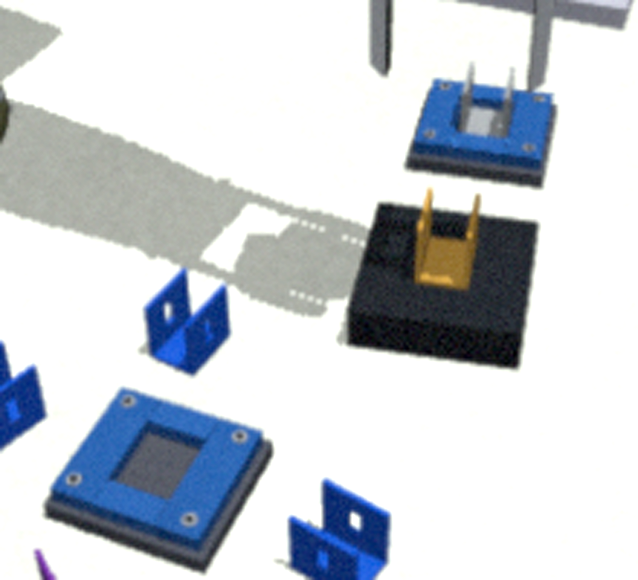

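The brass bracket stands upright mid-plate at about (445,262) in the crop. The steel bracket is still in its die at (487,115), and the gripper is clear above.

```bash
python3 -c "
from station import ctrl
print(ctrl.hand_in())"
```

```text
the job is handed in; nothing more can be done
None
```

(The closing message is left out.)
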